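# Sweep wheel nuts off the desk into the open drawer

### The job

Four loose wheel nuts are lying about on the desk top. Push them along the desk with your fingertips and over the far edge so that all four drop into the open drawer below it; sweep them, do not pick any up. Leave the tape roll, stapler, tape dispenser and pen mug where they stand, and let no nut fall on the floor.

Things in the scene. Friction and masses are not known exactly. Their poses are not given: they have to be found in the camera images.
- nut0_mid (a point): centre of a wheel nut: plain steel 30 mm hexagon nut, 32 mm tall, on a captive washer 36 mm across and 4 mm thick, 0.12 to 0.24 kg, black bore in its top. It stands on the desk top (height 0), nearer the robot than the tape roll and the stapler, at least 115 mm from the far edge; nuts stand at least 75 mm apart, centre to centre. This point is 16 mm above the underside, on the nut's axis; its z axis runs from washer to top. It starts standing on the washer, at any yaw.
- nut1_mid (a point): Exactly like nut0; the four are interchangeable.
- nut2_mid (a point): Exactly like nut0; the four are interchangeable.
- nut3_mid (a point): Exactly like nut0; the four are interchangeable.
- desk_edge (a point): a fixed point on the far edge of the wooden desk top, level with its surface. The edge is straight, runs parallel to world y through this point, is plain and square with no lip; the top is 30 mm thick and flat, height 0.
- drawer_floor (a point): middle of the inner floor of the pulled-out top drawer of the grey steel pedestal under the desk; x points out of the desk (world +x), y across, z up. Open-topped steel box, inside 440 mm long (x), 250 mm wide (y), 70 mm deep to the top of its 8 mm side walls; its floor is 125 mm below the desk top. It stands anywhere along the edge, differently each time.
- drawer_front (a point): middle of the inner face of the drawer's front panel, 220 mm in +x from drawer_floor and 47 mm below the desk top; 150 to 230 mm beyond the desk's edge. The drawer's rear part is under the desk, so a nut pushed off the edge anywhere between the side walls falls in; beside the drawer is only the floor of the room. The drawer is stiff to slide.
- tape_roll: roll of black tape lying flat on the desk near the far edge, to the left (+y) of the drawer's opening, 64 mm outer diameter, 42 mm hole, 19 mm tall; origin at the centre of its underside. Must stay put.
- stapler: black desk stapler lying near the far edge, to the right (-y) of the drawer's opening, 150 mm long (its own x), 36 mm wide, about 55 mm tall; lies roughly along the edge; origin at the centre of its underside. Must stay put.
- dispenser: off-white desk tape dispenser 150 mm long (own x), 58 mm wide, up to 70 mm tall; stands to one side of the nuts; origin at the centre of its underside. Must stay put.
- mug: white mug of pens, 82 mm across, 95 mm tall, handle on its +y side reaching 71 mm from the axis, pens up to 155 mm above the desk; stands on the other side of the nuts from the dispenser; origin at the centre of its underside. Must stay put.
Things that resemble listed ones, but are neither listed nor needed, are in the scene too. Leave any purple look-alike of the part that bears nut0_mid alone.

How it is judged:
By the outcome, as a careful person would: the job done as asked, in the order asked, and still so for the second after the job is handed in, with the robot touching nothing.
It also fails if it takes over 72 s, if anything falls off the work surface, if the arm or the gripper's body presses on something with over 40 N, if the wrist force passes 120 N, or if a joint passes its speed limit or range.

### The arm

A 6-joint arm with a two-finger parallel gripper is mounted at the origin on the work surface. World frame = base frame: x ahead of the robot, y to its left, z up, the work surface at z = 0. Lengths are in m, angles in degrees, forces in N, time in s.
With the tool pointing down it reaches from about 0.4 to 0.825 m from the base axis. Payload 7 kg.
Tool frame: the origin (TCP) lies midway between the tips of the shut fingers; the grasp point (between the pads) lies 19 mm behind it; z points along the fingers, y is the line along which they close (so a half turn about z gives the same grasp; the last joint's range is limited). The gripper opens to 88 mm and grips with 3 to 60 N. Pads are 19 mm wide; open, the fingers measure 130 mm over their backs; the gripper's body (78 mm by 193 mm) begins 47 mm behind the grasp point.
Start: joints at [-48.065, 20.546, 0.682, 0, -70.136, -16.507], TCP at [0.29, -0.61, 0.227] pointing down, gripper open.
Joint ranges: [-176.03, 176.03], [-82.01, 121.73], [-58.28, 71.71], [-173.87, 95.51], [-174.79, -0.11], [-173.66, 173.66]. Speed limits (degrees/s): [136.94, 136.94, 172.46, 180, 180, 180].

### API

Orientations are given as [roll, pitch, yaw] about the fixed x, y, z axes, in that order (R = Rz(yaw) Ry(pitch) Rx(roll)).
In Python, from plant import r gives the robot as it stands. The module is installed in compiled form; this text tells all that it offers.
- The arm moves only by the tool play_rows, never from a script. Its argument "rows" is a list of rows, each an object with "slide": the shift along the tool's x, y, z as a fraction of full scale, a list of three; "delta_rot": the turn, a rotation vector about the tool's x, y, z as a fraction of full scale, a list of three; "fingers": the opening, from -1 (shut) to 1 (fully open). In form: [{"slide": [x, y, z], "delta_rot": [rx, ry, rz], "fingers": fingers}, ...]. A call has 1 to 8 rows; each row shifts and turns the commanded pose from where the row before left it, along the tool's axes as they then stand; what a row does not reach is not made up. Full scale, the value 1, is 0.15 m for a shift and 0.08 rad for a turn. A row lasts 1/8 s, in which the tool goes at most 62.5 mm and 10.7 degrees, less where a joint would pass 70% of its speed; a pose out of reach is approached as far as the arm can. A call with a number of a shift or a turn outside -1 to 1 is refused whole. A call with a gripper value outside its range is refused whole. The fingers move at their own pace and stop on an object; "squeeze" is the grip in N (left out, the last holds). Time passes only in rows, so rows that do not move let the fingers close. It gives the time, the measured TCP pose, the force, the opening and the grip force at its end, in the units of the state.
- r.get_state(): the state, without advancing time (a new reading comes with each control period).
- r.capture(name): name is "scene" or "top" or "wrist"; returns a dict with "image" (384x512x3 uint8, blue, green, red), "fx", "fy", "cx", "cy" (pixels), "R" (3x3) and "t" (3): a world point X has camera coordinates R X + t; the wrist camera has in their place "T_tool_cam" (4x4, takes a point from camera to tool coordinates, whose origin is the TCP and whose axes are the flange's). Camera axes: x right, y down, z forward; pixel columns grow to the right and rows downward; lengths in m; the calibration is good to about 2 mm. A picture is of the moment at which its call begins: read the wrist's pose just before it. There is no depth.
- r.close_job(): hands the job in; it is judged then, once.
The state is a dict: "time_s": time; "joints": joint angles; "qd": joint speeds; "joint_torque": joint torques, N m; "tcp_pos": TCP position; "eef_rot": TCP orientation; "contact_force": force on the tool from outside, world axes, zero at the start; "moment": the same for the moment, N m; "gripper_width": finger opening in m; "gripper_force": force on a finger pad.
Only numpy, scipy, OpenCV 4.12 (cv2) and the standard library are available. Lean on these libraries where they do the work, as an engineer would, in place of code of your own. Each camera call takes 0.05 s, during which the arm holds its last target. There are 200 camera calls.

## Working session

There is one attempt and no reset: what is moved stays moved. The work goes in short steps, Python scripts to look and compute and a tool call to move; the robot and the scene stay as the last step left them, time stands still between calls to the robot, and variables do not carry over. Pictures are saved under pics/ and viewed, at most 10 in all, crops included, and the job is handed in when it is done.

Besides the shell and the picture viewer there is one more tool, called after "Call:" as name(argument=value, ...) on one line, values as JSON. play_rows: Moves the arm, as the interface text tells. Shift numbers are shares of 0.15 m and turn numbers shares of 0.08 rad, none past 1 either way. Its arguments: {"type":"object","properties":{"rows":{"type":"array"},"squeeze":{"type":"number"}},"required":["rows"]}

```bash
mkdir -p pics
python3 - <<'E'
from plant import r
import cv2,numpy as np,pickle
d={}
for n in("scene","top"):
    c=r.capture(n);d[n]=c;cv2.imwrite(f"pics/{n}0.png",c["image"])
    print(n,c["fx"],c["cx"],c["cy"],np.round(c["R"],3).tolist(),np.round(c["t"],3))
pickle.dump(d,open("c0.pkl","wb"))
cv2.imwrite("pics/top0b.png",cv2.resize(d["top"]["image"],(800,600),interpolation=cv2.INTER_CUBIC))
print(r.get_state())
E
```

```text
scene 368.3115718690595 255.7584285024957 188.8959875820029 [[-0.396, 0.918, 0.01], [0.782, 0.343, -0.52], [-0.481, -0.198, -0.854]] [ 0.226 -0.414  1.33 ]
top 347.7405433448291 252.55881333527572 197.99472174343995 [[-0.006, -1.0, -0.015], [-0.987, 0.008, -0.162], [0.162, 0.014, -0.987]] [0.009 0.494 1.129]
{'time_s': 0.1, 'joints': array([-4.80658110e+01,  2.05867700e+01,  6.37277202e-01, -1.60572371e-02,
       -7.01369027e+01, -1.65080317e+01]), 'qd': array([-0.04781015, -0.05880933,  0.0894084 ,  0.10206958, -0.0397661 ,
        0.03489304]), 'joint_torque': array([-1.29385502e-03, -5.84163022e+01,  2.93754208e+01,  7.01567754e+00,
        1.01574478e-02, -6.39050882e-05]), 'tcp_pos': array([ 0.28958656, -0.60922011,  0.22571474]), 'eef_rot': array([ 1.79912876e+02, -1.00779145e-02, -1.54579302e+02]), 'contact_force': array([ 0.05748437, -0.39060195,  0.75227374]), 'moment': array([0.02385148, 0.0586699 , 0.02415706]), 'gripper_force': 0.0, 'gripper_width': 0.0876111698472333}
```

View pics/top0b.png

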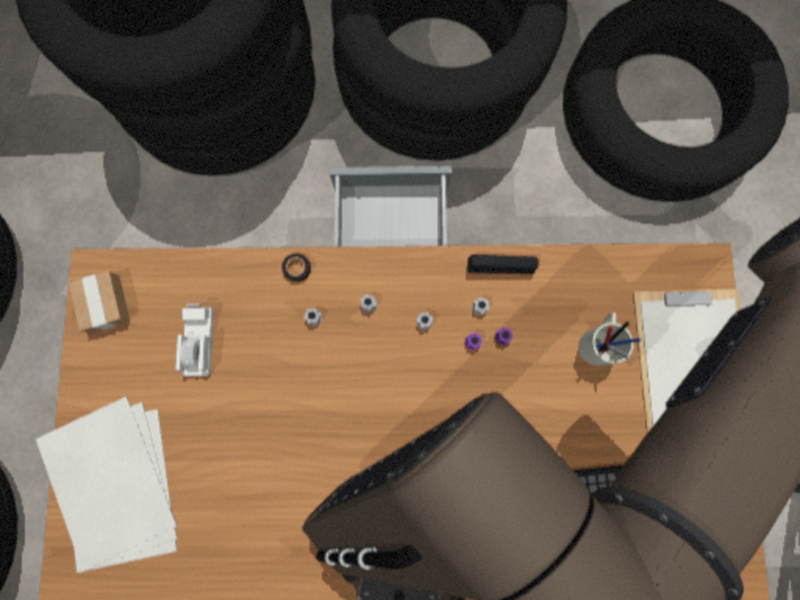

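View pics/scene0.png

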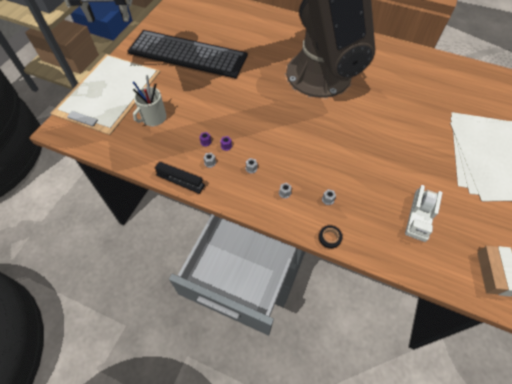

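The top view (800x600 scale) shows nuts near (312,317), (368,303), (424,321) and (482,306). The purple look-alikes are at (473,342) and (504,336). The edge is at row ~246, the drawer walls at columns ~337 and ~445, the roll at (296,267), and the stapler spans (468–538,265). Next I'll turn these into metres.

```bash
cat > h.py <<'E'
import numpy as np
def world(c,u,v,z):
    R=np.array(c["R"]);t=np.array(c["t"]);o=-R.T@t
    d=R.T@np.array([(u-c["cx"])/c["fx"],(v-c["cy"])/c["fy"],1]);return o+d*(z-o[2])/d[2]
E
python3 - <<'E'
import pickle,cv2,numpy as np
from h import world
d=pickle.load(open("c0.pkl","rb"));c=d["top"];s=.64
P=[("n0",312,316,.03),("n1",368,302,.03),("n2",424,320,.03),("n3",482,305,.03),("p0",473,341,.03),("p1",504,335,.03),
("edgeL",337,246,0),("edgeR",445,244,0),("edgeLL",80,249,0),("wallLin",341,240,-.055),("wallRin",441,240,-.055),("wallLfront",340,178,-.055),("wallRfront",441,178,-.055),("roll",296,267,.019),("rollR",311,267,.01),("stapL",468,264,.04),("stapR",538,265,.04),("stapnear",502,273,.02),("mug",612,343,.095),("disp",195,340,.03),("dispR",213,340,0)]
for n,u,v,z in P: print(n,np.round(world(c,u*s,v*s,z),3))
c=d["scene"]
for n,u,v,z in [("n0",330,195,.025),("n1",286,187,.025),("n2",252,162,.025),("n3",209,157,.025)]: print("sc",n,np.round(world(c,u,v,z),3))
cv2.imwrite("pics/crop.png",cv2.resize(d["top"]["image"][140:240,160:360],(800,400),interpolation=cv2.INTER_CUBIC))
E
```

```text
n0 [0.483 0.186 0.03 ]
n1 [0.513 0.064 0.03 ]
n2 [ 0.472 -0.057  0.03 ]
n3 [ 0.504 -0.184  0.03 ]
p0 [ 0.426 -0.162  0.03 ]
p1 [ 0.438 -0.229  0.03 ]
edgeL [0.648 0.137 0.   ]
edgeR [ 0.65  -0.109  0.   ]
edgeLL [0.647 0.726 0.   ]
wallLin [ 0.679  0.134 -0.055]
wallRin [ 0.676 -0.104 -0.055]
wallLfront [ 0.835  0.138 -0.055]
wallRfront [ 0.832 -0.107 -0.055]
roll [0.595 0.225 0.019]
rollR [0.597 0.193 0.01 ]
stapL [ 0.593 -0.155  0.04 ]
stapR [ 0.59  -0.306  0.04 ]
stapnear [ 0.577 -0.231  0.02 ]
mug [ 0.413 -0.433  0.095]
disp [0.432 0.438 0.03 ]
dispR [0.435 0.41  0.   ]
sc n0 [0.484 0.191 0.025]
sc n1 [0.509 0.068 0.025]
sc n2 [ 0.468 -0.056  0.025]
sc n3 [ 0.503 -0.181  0.025]
```

View pics/crop.png

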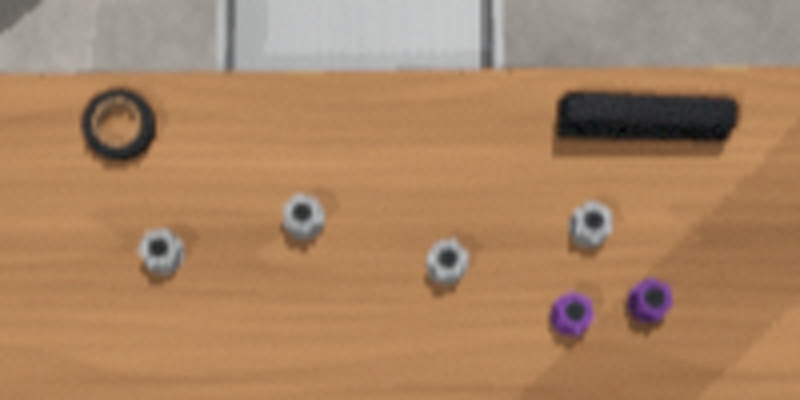

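The drawer's inside spans about y −0.11 to 0.138, and the edge is at x≈0.649. Both cameras agree on the nuts to within 5 mm: (.484,.188), (.511,.066), (.470,−.056) and (.504,−.183). I'll keep the fingers ~24 mm apart as a notch. First I turn the tool to yaw 180 and go behind nut2.

Call:
play_rows(rows=[{"slide": [0,0,0],"delta_rot": [0,0,0.92],"fingers": -0.45},{"slide": [0,0,0],"delta_rot": [0,0,0.92],"fingers": -0.45},{"slide": [0,0,0],"delta_rot": [0,0,0.92],"fingers": -0.45},{"slide": [0,0,0],"delta_rot": [0,0,0.92],"fingers": -0.45},{"slide": [0,0,0],"delta_rot": [0,0,0.92],"fingers": -0.45},{"slide": [0,0,0],"delta_rot": [0,0,0.92],"fingers": -0.45},{"slide": [0,0,0],"delta_rot": [0,0,0],"fingers": -0.45}])

```text
time_s: 0.98
tcp_pos: [0.2897, -0.6094, 0.2261]
eef_rot: [180.0, -0.0, -179.9]
contact_force: [0.5, 0.2, -0.4]
gripper_width: 0.026
gripper_force: 0.0
```

Call:
play_rows(rows=[{"slide": [-0.09,0.37,0],"delta_rot": [0,0,0],"fingers": -0.45},{"slide": [-0.09,0.37,0],"delta_rot": [0,0,0],"fingers": -0.45},{"slide": [-0.09,0.37,0],"delta_rot": [0,0,0],"fingers": -0.45},{"slide": [-0.09,0.37,0],"delta_rot": [0,0,0],"fingers": -0.45},{"slide": [-0.09,0.37,0],"delta_rot": [0,0,0],"fingers": -0.45},{"slide": [-0.09,0.37,0],"delta_rot": [0,0,0],"fingers": -0.45},{"slide": [-0.09,0.37,0],"delta_rot": [0,0,0],"fingers": -0.45},{"slide": [-0.09,0.37,0],"delta_rot": [0,0,0],"fingers": -0.45}])

```text
time_s: 1.98
tcp_pos: [0.3969, -0.1636, 0.2268]
eef_rot: [180.0, 0.0, -179.8]
contact_force: [0.8, 0.2, -0.3]
gripper_width: 0.0243
gripper_force: 0.0
```

Call:
play_rows(rows=[{"slide": [-0.06,0.24,0],"delta_rot": [0,0,0],"fingers": -0.45},{"slide": [-0.06,0.24,0],"delta_rot": [0,0,0],"fingers": -0.45},{"slide": [-0.06,0.24,0.2],"delta_rot": [0,0,0],"fingers": -0.45},{"slide": [0,0,0.25],"delta_rot": [0,0,0],"fingers": -0.45},{"slide": [0,0,0.25],"delta_rot": [0,0,0],"fingers": -0.45},{"slide": [0,0,0.2],"delta_rot": [0,0,0],"fingers": -0.45},{"slide": [0,0,0],"delta_rot": [0,0,0],"fingers": -0.45}])

```text
time_s: 2.85
tcp_pos: [0.4219, -0.0577, 0.09]
eef_rot: [-179.9, -0.3, -179.8]
contact_force: [0.7, 0.4, 1.1]
gripper_width: 0.0237
gripper_force: 0.0
```

Run:
```python
from plant import r
import cv2,numpy as np,pickle
s=r.get_state();c=r.capture("wrist");w=c["image"];t=r.capture("scene")
print(s["tcp_pos"],np.round(c["T_tool_cam"],3).tolist(),c["fx"],c["cx"],c["cy"])
pickle.dump((s,c),open("w1.pkl","wb"))
a=cv2.resize(t["image"][90:282,120:376],(400,300),interpolation=cv2.INTER_CUBIC)
cv2.imwrite("pics/w1.png",np.hstack([cv2.resize(w,(400,300)),a]))
```

```text
[ 0.42192086 -0.05772784  0.09000557] [[-0.001, -0.962, -0.272, 0.072], [1.0, -0.001, 0.001, -0.002], [-0.001, -0.272, 0.962, -0.159], [0.0, 0.0, 0.0, 1.0]] 324.7499364421308 254.8447499151335 186.30201046622656
```

View pics/w1.png

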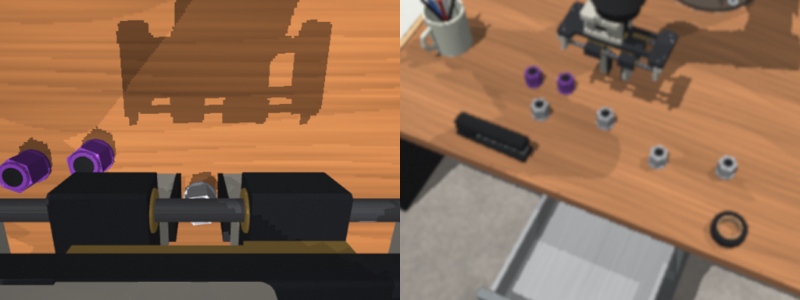

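The wrist view shows nut2 centred between the two fingertips, around (202,190), with the purple ones well to the side. The scene crop agrees. Descending.

Call:
play_rows(rows=[{"slide": [0,0,0.2],"delta_rot": [0,0,0],"fingers": -0.45},{"slide": [0,0,0.2],"delta_rot": [0,0,0],"fingers": -0.45},{"slide": [0,0,0.14],"delta_rot": [0,0,0],"fingers": -0.45},{"slide": [0,0,0],"delta_rot": [0,0,0],"fingers": -0.45}])

```text
time_s: 3.45
tcp_pos: [0.4238, -0.0573, 0.0108]
eef_rot: [-180.0, -0.0, -179.8]
contact_force: [-0.3, -0.3, 0.1]
gripper_width: 0.0243
gripper_force: 0.0
```

Call:
play_rows(rows=[{"slide": [-0.08,0,0],"delta_rot": [0,0,0],"fingers": -0.45},{"slide": [-0.08,0,0],"delta_rot": [0,0,0],"fingers": -0.45},{"slide": [-0.08,0,0],"delta_rot": [0,0,0],"fingers": -0.45},{"slide": [-0.08,0,0],"delta_rot": [0,0,0],"fingers": -0.45},{"slide": [-0.08,0,0],"delta_rot": [0,0,0],"fingers": -0.45},{"slide": [-0.08,0,0],"delta_rot": [0,0,0],"fingers": -0.45},{"slide": [-0.08,0,0],"delta_rot": [0,0,0],"fingers": -0.45},{"slide": [-0.08,0,0],"delta_rot": [0,0,0],"fingers": -0.45}])

```text
time_s: 4.45
tcp_pos: [0.5203, -0.0571, 0.0105]
eef_rot: [-180.0, -0.0, -179.9]
contact_force: [-2.7, 0.1, 4.4]
gripper_width: 0.0242
gripper_force: 2.7
```

Call:
play_rows(rows=[{"slide": [-0.08,0,0],"delta_rot": [0,0,0],"fingers": -0.45},{"slide": [-0.08,0,0],"delta_rot": [0,0,0],"fingers": -0.45},{"slide": [-0.08,0,0],"delta_rot": [0,0,0],"fingers": -0.45},{"slide": [-0.08,0,0],"delta_rot": [0,0,0],"fingers": -0.45},{"slide": [-0.08,0,0],"delta_rot": [0,0,0],"fingers": -0.45},{"slide": [-0.08,0,0],"delta_rot": [0,0,0],"fingers": -0.45},{"slide": [-0.08,0,0],"delta_rot": [0,0,0],"fingers": -0.45},{"slide": [-0.08,0,0],"delta_rot": [0,0,0],"fingers": -0.45}])

```text
time_s: 5.45
tcp_pos: [0.6164, -0.0569, 0.0106]
eef_rot: [-180.0, -0.0, -179.9]
contact_force: [-2.4, 0.3, 3.4]
gripper_width: 0.0244
gripper_force: 2.6
```

Call:
play_rows(rows=[{"slide": [-0.08,0,0],"delta_rot": [0,0,0],"fingers": -0.45},{"slide": [-0.08,0,0],"delta_rot": [0,0,0],"fingers": -0.45},{"slide": [-0.04,0,0],"delta_rot": [0,0,0],"fingers": -0.45},{"slide": [0,0,0],"delta_rot": [0,0,0],"fingers": -0.45},{"slide": [0,0,0],"delta_rot": [0,0,0],"fingers": -0.45}])

```text
time_s: 6.08
tcp_pos: [0.6452, -0.0568, 0.0103]
eef_rot: [180.0, -0.0, -179.9]
contact_force: [0.1, 0.4, -0.4]
gripper_width: 0.0245
gripper_force: 0.0
```

Run:
```python
from plant import r
import cv2
t=r.capture("scene")
cv2.imwrite("pics/s2.png",cv2.resize(t["image"][110:350,110:430],(800,600),interpolation=cv2.INTER_CUBIC))
```

```text
(no output)
```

View pics/s2.png

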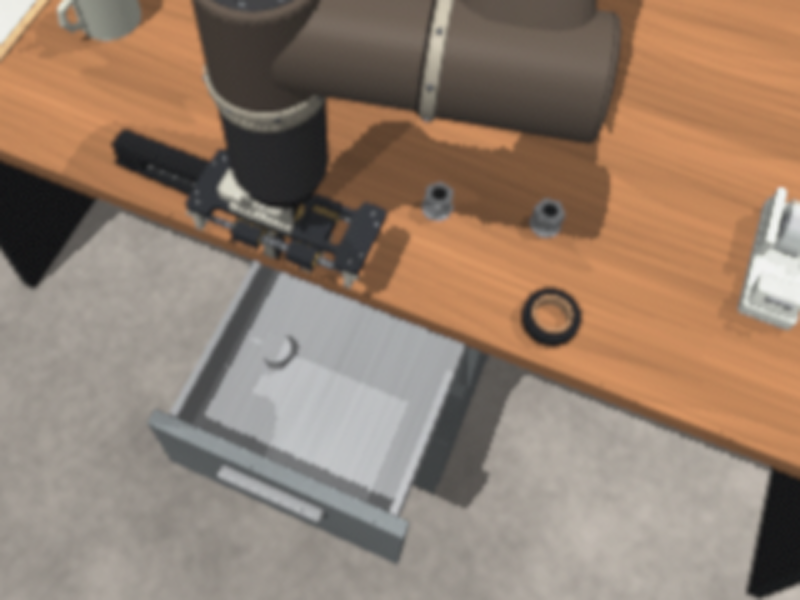

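The picture shows nut2 lying in the drawer near (282,350), with the roll and stapler untouched. Next is nut1, straight ahead.

Call:
play_rows(rows=[{"slide": [0,0,-0.2],"delta_rot": [0,0,0],"fingers": -0.45},{"slide": [0.1,0,-0.2],"delta_rot": [0,0,0],"fingers": -0.45},{"slide": [0.3,0.2,0],"delta_rot": [0,0,0],"fingers": -0.45},{"slide": [0.3,0.2,0],"delta_rot": [0,0,0],"fingers": -0.45},{"slide": [0.3,0.2,0],"delta_rot": [0,0,0],"fingers": -0.45},{"slide": [0.23,0.21,0],"delta_rot": [0,0,0],"fingers": -0.45},{"slide": [0,0,0.2],"delta_rot": [0,0,0],"fingers": -0.45},{"slide": [0,0,0.2],"delta_rot": [0,0,0],"fingers": -0.45}])

```text
time_s: 7.12
tcp_pos: [0.4609, 0.0653, 0.0109]
eef_rot: [179.9, 0.1, -179.8]
contact_force: [0.3, 0.3, 0.8]
gripper_width: 0.0243
gripper_force: 0.0
```

Call:
play_rows(rows=[{"slide": [0,0,0.01],"delta_rot": [0,0,0],"fingers": -0.45},{"slide": [-0.08,0,0],"delta_rot": [0,0,0],"fingers": -0.45},{"slide": [-0.08,0,0],"delta_rot": [0,0,0],"fingers": -0.45},{"slide": [-0.08,0,0],"delta_rot": [0,0,0],"fingers": -0.45},{"slide": [-0.08,0,0],"delta_rot": [0,0,0],"fingers": -0.45},{"slide": [-0.08,0,0],"delta_rot": [0,0,0],"fingers": -0.45},{"slide": [-0.08,0,0],"delta_rot": [0,0,0],"fingers": -0.45},{"slide": [-0.08,0,0],"delta_rot": [0,0,0],"fingers": -0.45}])

```text
time_s: 8.12
tcp_pos: [0.5455, 0.0644, 0.009]
eef_rot: [-180.0, -0.0, -179.9]
contact_force: [-2.1, -0.8, 2.8]
gripper_width: 0.0239
gripper_force: 1.3
```

Call:
play_rows(rows=[{"slide": [-0.08,0,0],"delta_rot": [0,0,0],"fingers": -0.45},{"slide": [-0.08,0,0],"delta_rot": [0,0,0],"fingers": -0.45},{"slide": [-0.08,0,0],"delta_rot": [0,0,0],"fingers": -0.45},{"slide": [-0.08,0,0],"delta_rot": [0,0,0],"fingers": -0.45},{"slide": [-0.08,0,0],"delta_rot": [0,0,0],"fingers": -0.45},{"slide": [-0.08,0,0],"delta_rot": [0,0,0],"fingers": -0.45},{"slide": [-0.08,0,0],"delta_rot": [0,0,0],"fingers": -0.45},{"slide": [-0.08,0,0],"delta_rot": [0,0,0],"fingers": -0.45}])

```text
time_s: 9.12
tcp_pos: [0.6423, 0.0648, 0.0093]
eef_rot: [180.0, 0.1, -179.9]
contact_force: [0.1, 0.7, 0.8]
gripper_width: 0.0242
gripper_force: 0.0
```

Call:
play_rows(rows=[{"slide": [-0.04,0,0],"delta_rot": [0,0,0],"fingers": -0.45},{"slide": [0,0,0],"delta_rot": [0,0,0],"fingers": -0.45},{"slide": [0,0,-0.2],"delta_rot": [0,0,0],"fingers": -0.45},{"slide": [0.1,0,-0.2],"delta_rot": [0,0,0],"fingers": -0.45},{"slide": [0,0,0],"delta_rot": [0,0,0],"fingers": -0.45}])

```text
time_s: 9.75
tcp_pos: [0.6324, 0.0652, 0.0718]
eef_rot: [179.9, 0.2, -179.8]
contact_force: [0.2, 0.1, 0.4]
gripper_width: 0.024
gripper_force: 0.0
```

Call:
play_rows(rows=[{"slide": [0.32,0.25,0],"delta_rot": [0,0,0],"fingers": -0.45},{"slide": [0.32,0.25,0],"delta_rot": [0,0,0],"fingers": -0.45},{"slide": [0.32,0.25,0],"delta_rot": [0,0,0],"fingers": -0.45},{"slide": [0.31,0.25,0],"delta_rot": [0,0,0],"fingers": -0.45},{"slide": [0,0,0],"delta_rot": [0,0,1],"fingers": -0.45},{"slide": [0,0,0],"delta_rot": [0,0,1],"fingers": -0.45},{"slide": [0,0,0],"delta_rot": [0,0,1],"fingers": -0.45},{"slide": [0,0,0],"delta_rot": [0,0,1],"fingers": -0.45}])

```text
time_s: 10.75
tcp_pos: [0.4405, 0.2141, 0.0686]
eef_rot: [-180.0, -0.0, 161.7]
contact_force: [-0.4, -0.2, -0.2]
gripper_width: 0.0241
gripper_force: 0.0
```

Call:
play_rows(rows=[{"slide": [0,0,0],"delta_rot": [0,0,1],"fingers": -0.45},{"slide": [0,0,0],"delta_rot": [0,0,1],"fingers": -0.45},{"slide": [0,0,0],"delta_rot": [0,0,1],"fingers": -0.45},{"slide": [0,0,0.2],"delta_rot": [0,0,0],"fingers": -0.45},{"slide": [0,0,0.2],"delta_rot": [0,0,0],"fingers": -0.45},{"slide": [0,0,0],"delta_rot": [0,0,0],"fingers": -0.45}])

```text
time_s: 11.5
tcp_pos: [0.4395, 0.2127, 0.0071]
eef_rot: [-179.7, -0.1, 148.0]
contact_force: [-1.0, 0.6, -0.4]
gripper_width: 0.0241
gripper_force: 0.0
```

Run:
```python
from plant import r
import cv2,numpy as np
t=r.capture("scene");p=r.capture("top")
a=cv2.resize(t["image"][100:292,190:446],(400,300),interpolation=cv2.INTER_CUBIC)
b=cv2.resize(p["image"][100:250,150:350],(400,300),interpolation=cv2.INTER_CUBIC)
cv2.imwrite("pics/s3.png",np.hstack([a,b]))
```

```text
(no output)
```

View pics/s3.png

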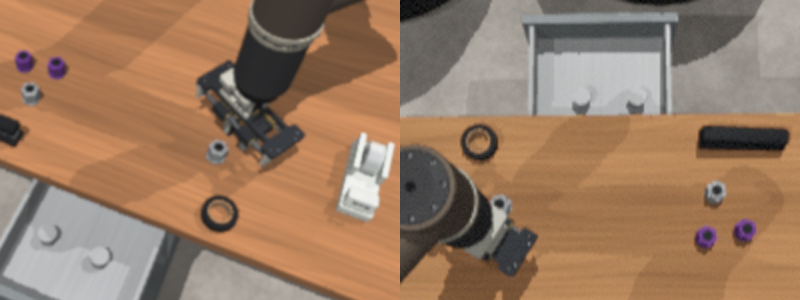

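Both nuts lie in the drawer, at (583,98) and (636,98) in the right half. Nut0 sits just ahead of the fingertips, at (217,150) in the left half. Pushing along the diagonal.

Call:
play_rows(rows=[{"slide": [-0.08,0,0],"delta_rot": [0,0,0],"fingers": -0.45},{"slide": [-0.08,0,0],"delta_rot": [0,0,0],"fingers": -0.45},{"slide": [-0.08,0,0],"delta_rot": [0,0,0],"fingers": -0.45},{"slide": [-0.08,0,0],"delta_rot": [0,0,0],"fingers": -0.45},{"slide": [-0.08,0,0],"delta_rot": [0,0,0],"fingers": -0.45},{"slide": [-0.08,0,0],"delta_rot": [0,0,0],"fingers": -0.45},{"slide": [-0.08,0,0],"delta_rot": [0,0,0],"fingers": -0.45},{"slide": [-0.08,0,0],"delta_rot": [0,0,0],"fingers": -0.45}])

```text
time_s: 12.6
tcp_pos: [0.5231, 0.1629, 0.009]
eef_rot: [-180.0, -0.0, 148.0]
contact_force: [-1.9, 1.1, 1.6]
gripper_width: 0.0243
gripper_force: 0.9
```

Run:
```python
from plant import r
import cv2,numpy as np
t=r.capture("scene");p=r.capture("top")
a=cv2.resize(t["image"][130:258,220:390],(400,300),interpolation=cv2.INTER_CUBIC)
b=cv2.resize(p["image"][100:250,150:350],(400,300),interpolation=cv2.INTER_CUBIC)
cv2.imwrite("pics/s4.png",np.hstack([a,b]))
```

```text
(no output)
```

View pics/s4.png

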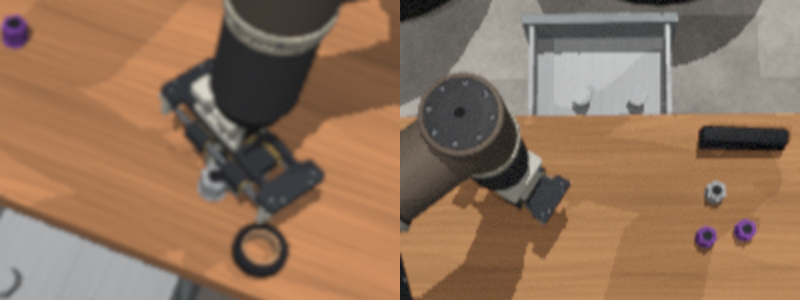

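Nut0 is still in the notch, at (212,185), and the push force lines up with the heading. Continuing.

Call:
play_rows(rows=[{"slide": [-0.08,0,0],"delta_rot": [0,0,0],"fingers": -0.45},{"slide": [-0.08,0,0],"delta_rot": [0,0,0],"fingers": -0.45},{"slide": [-0.08,0,0],"delta_rot": [0,0,0],"fingers": -0.45},{"slide": [-0.08,0,0],"delta_rot": [0,0,0],"fingers": -0.45},{"slide": [-0.08,0,0],"delta_rot": [0,0,0],"fingers": -0.45},{"slide": [-0.08,0,0],"delta_rot": [0,0,0],"fingers": -0.45},{"slide": [-0.08,0,0],"delta_rot": [0,0,0],"fingers": -0.45},{"slide": [-0.08,0,0],"delta_rot": [0,0,0],"fingers": -0.45}])

```text
time_s: 13.7
tcp_pos: [0.6045, 0.1122, 0.009]
eef_rot: [-180.0, -0.0, 148.0]
contact_force: [-0.2, -0.9, -0.4]
gripper_width: 0.0241
gripper_force: 0.3
```

Call:
play_rows(rows=[{"slide": [-0.08,0,0],"delta_rot": [0,0,0],"fingers": -0.45},{"slide": [-0.08,0,0],"delta_rot": [0,0,0],"fingers": -0.45},{"slide": [-0.08,0,0],"delta_rot": [0,0,0],"fingers": -0.45},{"slide": [-0.08,0,0],"delta_rot": [0,0,0],"fingers": -0.45},{"slide": [0,0,0],"delta_rot": [0,0,0],"fingers": -0.45},{"slide": [0,0,-0.2],"delta_rot": [0,0,0],"fingers": -0.45},{"slide": [0.1,0,-0.2],"delta_rot": [0,0,0],"fingers": -0.45},{"slide": [0,0,0],"delta_rot": [0,0,0],"fingers": -0.45}])

```text
time_s: 14.7
tcp_pos: [0.6327, 0.0962, 0.0718]
eef_rot: [179.8, 0.1, 148.1]
contact_force: [0.1, -0.7, 0.0]
gripper_width: 0.0236
gripper_force: 0.0
```

Call:
play_rows(rows=[{"slide": [0,0,-0.1],"delta_rot": [0,0,0.97],"fingers": -0.45},{"slide": [0,0,-0.1],"delta_rot": [0,0,0.97],"fingers": -0.45},{"slide": [0,0,-0.1],"delta_rot": [0,0,0.97],"fingers": -0.45},{"slide": [0,0,0],"delta_rot": [0,0,0.97],"fingers": -0.45},{"slide": [0,0,0],"delta_rot": [0,0,0.97],"fingers": -0.45},{"slide": [0,0,0],"delta_rot": [0,0,0.97],"fingers": -0.45},{"slide": [0,0,0],"delta_rot": [0,0,0.97],"fingers": -0.45},{"slide": [0,0,0],"delta_rot": [0,0,0.97],"fingers": -0.45}])

```text
time_s: 15.7
tcp_pos: [0.6418, 0.0686, 0.1113]
eef_rot: [179.7, -3.6, 115.2]
contact_force: [-0.2, -0.8, -1.0]
gripper_width: 0.0238
gripper_force: 0.0
```

Call:
play_rows(rows=[{"slide": [0,0,0],"delta_rot": [0,0,0.97],"fingers": -0.45},{"slide": [0,0,0],"delta_rot": [0,0,0.97],"fingers": -0.45},{"slide": [0,0,0],"delta_rot": [0,0,0.97],"fingers": -0.45},{"slide": [0,0,0],"delta_rot": [0,0,0.97],"fingers": -0.45},{"slide": [0,0,0],"delta_rot": [0,0,0.97],"fingers": -0.45},{"slide": [0,0,0],"delta_rot": [0,0,0],"fingers": -0.45}])

```text
time_s: 16.45
tcp_pos: [0.6504, 0.0031, 0.0942]
eef_rot: [-179.6, -11.4, 99.9]
contact_force: [-0.5, -0.8, 0.2]
gripper_width: 0.0242
gripper_force: 0.0
```

Run:
```python
from plant import r
import cv2,numpy as np
print(r.get_state()["joints"])
t=r.capture("scene");p=r.capture("top")
a=cv2.resize(t["image"][120:312,130:386],(400,300),interpolation=cv2.INTER_CUBIC)
b=cv2.resize(p["image"][100:250,170:370],(400,300),interpolation=cv2.INTER_CUBIC)
cv2.imwrite("pics/s5.png",np.hstack([a,b]))
```

```text
[  10.17742783   26.27937357   -4.30022933  -13.15551371  -60.47668192
 -173.61376678]
```

View pics/s5.png

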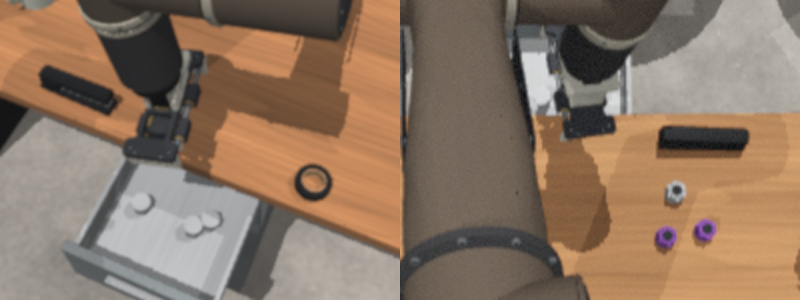

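All three nuts are in the drawer: (140,203), (193,227) and (210,218). The last joint reached its stop at -173.6°, so I must turn the other way. First I compute the correction back to upright.

Run:
```python
from plant import r
import numpy as np
from scipy.spatial.transform import Rotation as T
s=r.get_state();R=T.from_euler('xyz',s["eef_rot"],degrees=True)
print(s["tcp_pos"],s["eef_rot"],s["joints"][5])
for y in(130,150):
    v=(R.inv()*T.from_euler('xyz',[180,0,y],degrees=True)).as_rotvec();print(y,v/.08)
print(R.as_matrix().round(2))
```

```text
[0.65064186 0.00440545 0.09489572] [-179.62513255  -11.37292179  100.09741438] -173.60758954422582
130 [ 0.56777232 -2.44573019 -6.49396311]
150 [  1.00407954  -2.35749472 -10.84220456]
[[-0.17  0.98 -0.04]
 [ 0.97  0.18  0.19]
 [ 0.2  -0.01 -0.98]]
```

Call:
play_rows(rows=[{"slide": [0,0,-0.1],"delta_rot": [0.081,-0.349,-0.928],"fingers": -0.45},{"slide": [0,0,-0.1],"delta_rot": [0.081,-0.349,-0.928],"fingers": -0.45},{"slide": [0,0,0],"delta_rot": [0.081,-0.349,-0.928],"fingers": -0.45},{"slide": [0,0,0],"delta_rot": [0.081,-0.349,-0.928],"fingers": -0.45},{"slide": [0,0,0],"delta_rot": [0.081,-0.349,-0.928],"fingers": -0.45},{"slide": [0,0,0],"delta_rot": [0.081,-0.349,-0.928],"fingers": -0.45},{"slide": [0,0,0],"delta_rot": [0.081,-0.349,-0.928],"fingers": -0.45},{"slide": [0,0,0],"delta_rot": [0,0,0],"fingers": -0.45}])

```text
time_s: 17.55
tcp_pos: [0.6516, 0.0008, 0.1249]
eef_rot: [180.0, 0.0, 130.2]
contact_force: [0.3, 1.1, -0.4]
gripper_width: 0.024
gripper_force: 0.0
```

Call:
play_rows(rows=[{"slide": [0,0,0],"delta_rot": [0,0,-0.953],"fingers": -0.45},{"slide": [0,0,0],"delta_rot": [0,0,-0.953],"fingers": -0.45},{"slide": [0,0,0],"delta_rot": [0,0,-0.953],"fingers": -0.45},{"slide": [0,0,0],"delta_rot": [0,0,-0.953],"fingers": -0.45},{"slide": [0,0,0],"delta_rot": [0,0,-0.953],"fingers": -0.45},{"slide": [0,0,0],"delta_rot": [0,0,-0.953],"fingers": -0.45},{"slide": [0,0,0],"delta_rot": [0,0,-0.953],"fingers": -0.45},{"slide": [0,0,0],"delta_rot": [0,0,-0.953],"fingers": -0.45}])

```text
time_s: 18.55
tcp_pos: [0.652, -0.0001, 0.1249]
eef_rot: [179.9, 0.0, 165.1]
contact_force: [0.6, 0.3, 0.3]
gripper_width: 0.024
gripper_force: 0.0
```

Call:
play_rows(rows=[{"slide": [0,0,0],"delta_rot": [0,0,-0.953],"fingers": -0.45},{"slide": [0,0,0],"delta_rot": [0,0,-0.953],"fingers": -0.45},{"slide": [0,0,0],"delta_rot": [0,0,-0.953],"fingers": -0.45},{"slide": [0,0,0],"delta_rot": [0,0,-0.953],"fingers": -0.45},{"slide": [0,0,0],"delta_rot": [0,0,-0.953],"fingers": -0.45},{"slide": [0,0,0],"delta_rot": [0,0,-0.953],"fingers": -0.45},{"slide": [0,0,0],"delta_rot": [0,0,-0.953],"fingers": -0.45},{"slide": [0,0,0],"delta_rot": [0,0,-0.953],"fingers": -0.45}])

```text
time_s: 19.55
tcp_pos: [0.652, -0.0, 0.1248]
eef_rot: [180.0, 0.0, -160.0]
contact_force: [0.7, -0.3, -0.1]
gripper_width: 0.0241
gripper_force: 0.0
```

Call:
play_rows(rows=[{"slide": [0,0,0],"delta_rot": [0,0,-0.953],"fingers": -0.45},{"slide": [0,0,0],"delta_rot": [0,0,-0.953],"fingers": -0.45},{"slide": [0,0,0],"delta_rot": [0,0,-0.953],"fingers": -0.45},{"slide": [0,0,0],"delta_rot": [0,0,-0.953],"fingers": -0.45},{"slide": [0,0,0],"delta_rot": [0,0,-0.953],"fingers": -0.45},{"slide": [0,0,0],"delta_rot": [0,0,-0.953],"fingers": -0.45},{"slide": [0,0,0],"delta_rot": [0,0,-0.953],"fingers": -0.45},{"slide": [0,0,0],"delta_rot": [0,0,-0.953],"fingers": -0.45}])

```text
time_s: 20.55
tcp_pos: [0.652, -0.0001, 0.1249]
eef_rot: [180.0, 0.1, -125.0]
contact_force: [-0.6, 0.3, -0.5]
gripper_width: 0.0243
gripper_force: 0.0
```

Call:
play_rows(rows=[{"slide": [0,0,0],"delta_rot": [0,0,-0.953],"fingers": -0.45},{"slide": [0,0,0],"delta_rot": [0,0,-0.953],"fingers": -0.45},{"slide": [0,0,0],"delta_rot": [0,0,-0.953],"fingers": -0.45},{"slide": [0,0,0],"delta_rot": [0,0,-0.953],"fingers": -0.45},{"slide": [0,0,0],"delta_rot": [0,0,-0.953],"fingers": -0.45},{"slide": [0,0,0],"delta_rot": [0,0,-0.953],"fingers": -0.45},{"slide": [0,0,0],"delta_rot": [0,0,-0.953],"fingers": -0.45},{"slide": [0,0,0],"delta_rot": [0,0,-0.953],"fingers": -0.45}])

```text
time_s: 21.55
tcp_pos: [0.652, -0.0, 0.1249]
eef_rot: [-180.0, 0.1, -90.1]
contact_force: [0.9, -0.3, -0.1]
gripper_width: 0.0239
gripper_force: 0.0
```

Call:
play_rows(rows=[{"slide": [0.317,0.197,0],"delta_rot": [0,0,0],"fingers": -0.45},{"slide": [0.317,0.197,0],"delta_rot": [0,0,0],"fingers": -0.45},{"slide": [0.317,0.197,0],"delta_rot": [0,0,0],"fingers": -0.45},{"slide": [0.317,0.197,0],"delta_rot": [0,0,0],"fingers": -0.45},{"slide": [0.317,0.197,0],"delta_rot": [0,0,0],"fingers": -0.45},{"slide": [0,0,0.2],"delta_rot": [0,0,0],"fingers": -0.45},{"slide": [0,0,0.2],"delta_rot": [0,0,0],"fingers": -0.45},{"slide": [0,0,0],"delta_rot": [0,0,0],"fingers": -0.45}])

```text
time_s: 22.55
tcp_pos: [0.502, -0.2375, 0.063]
eef_rot: [179.8, 0.1, -90.3]
contact_force: [-0.6, -0.2, -0.3]
gripper_width: 0.0237
gripper_force: 0.0
```

Run:
```python
from plant import r
import cv2,numpy as np
t=r.capture("scene");p=r.capture("wrist")
a=cv2.resize(t["image"][100:220,120:280],(400,300),interpolation=cv2.INTER_CUBIC)
b=cv2.resize(p["image"],(400,300))
cv2.imwrite("pics/s6.png",np.hstack([a,b]))
```

```text
(no output)
```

View pics/s6.png

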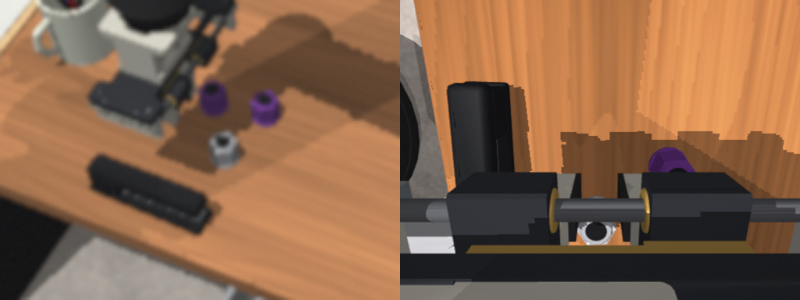

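Nut3 is centred between the fingertips, at (597,232) in the wrist half. The purple one at (670,160) is clear, and so is the stapler on the left. Lowering and pushing +y.

Call:
play_rows(rows=[{"slide": [0,0,0.17],"delta_rot": [0,0,0],"fingers": -0.45},{"slide": [0,0,0.16],"delta_rot": [0,0,0],"fingers": -0.45},{"slide": [0,0,0],"delta_rot": [0,0,0],"fingers": -0.45},{"slide": [-0.08,0,0],"delta_rot": [0,0,0],"fingers": -0.45},{"slide": [-0.08,0,0],"delta_rot": [0,0,0],"fingers": -0.45},{"slide": [-0.08,0,0],"delta_rot": [0,0,0],"fingers": -0.45},{"slide": [-0.08,0,0],"delta_rot": [0,0,0],"fingers": -0.45}])

```text
time_s: 23.52
tcp_pos: [0.5042, -0.1888, 0.0158]
eef_rot: [-179.9, -0.0, -90.1]
contact_force: [0.5, -1.6, 2.0]
gripper_width: 0.024
gripper_force: 1.2
```

Call:
play_rows(rows=[{"slide": [-0.08,0,0],"delta_rot": [0,0,0],"fingers": -0.45},{"slide": [-0.08,0,0],"delta_rot": [0,0,0],"fingers": -0.45},{"slide": [-0.08,0,0],"delta_rot": [0,0,0],"fingers": -0.45},{"slide": [-0.08,0,0],"delta_rot": [0,0,0],"fingers": -0.45},{"slide": [-0.08,0,0],"delta_rot": [0,0,0],"fingers": -0.45},{"slide": [-0.08,0,0],"delta_rot": [0,0,0],"fingers": -0.45},{"slide": [-0.08,0,0],"delta_rot": [0,0,0],"fingers": -0.45},{"slide": [-0.08,0,0],"delta_rot": [0,0,0],"fingers": -0.45}])

```text
time_s: 24.52
tcp_pos: [0.5038, -0.0929, 0.0151]
eef_rot: [-180.0, 0.0, -90.1]
contact_force: [0.2, -3.9, 3.0]
gripper_width: 0.024
gripper_force: 2.3
```

Call:
play_rows(rows=[{"slide": [-0.08,0,0],"delta_rot": [0,0,0],"fingers": -0.45},{"slide": [0.1,0,0],"delta_rot": [0,0,0],"fingers": -0.45},{"slide": [0.1,0,0],"delta_rot": [0,0,0],"fingers": -0.45},{"slide": [0.1,0,-0.2],"delta_rot": [0,0,0],"fingers": -0.45},{"slide": [0,0,-0.2],"delta_rot": [0,0,0.982],"fingers": -0.45},{"slide": [0,0,0],"delta_rot": [0,0,0.982],"fingers": -0.45},{"slide": [0,0,0],"delta_rot": [0,0,0.982],"fingers": -0.45},{"slide": [0,0,0],"delta_rot": [0,0,0.982],"fingers": -0.45}])

```text
time_s: 25.52
tcp_pos: [0.5034, -0.1278, 0.075]
eef_rot: [180.0, 0.0, -108.4]
contact_force: [-0.7, 0.5, -0.1]
gripper_width: 0.0241
gripper_force: 0.0
```

Call:
play_rows(rows=[{"slide": [0,0,0],"delta_rot": [0,0,0.982],"fingers": -0.45},{"slide": [0,0,0],"delta_rot": [0,0,0.982],"fingers": -0.45},{"slide": [0,0,0],"delta_rot": [0,0,0.982],"fingers": -0.45},{"slide": [0,0,0],"delta_rot": [0,0,0.982],"fingers": -0.45},{"slide": [0,0,0],"delta_rot": [0,0,0.982],"fingers": -0.45},{"slide": [0,0,0],"delta_rot": [0,0,0.982],"fingers": -0.45},{"slide": [0,0,0],"delta_rot": [0,0,0.982],"fingers": -0.45},{"slide": [0,0,0],"delta_rot": [0,0,0.982],"fingers": -0.45}])

```text
time_s: 26.52
tcp_pos: [0.5033, -0.1278, 0.0748]
eef_rot: [180.0, 0.0, -144.4]
contact_force: [0.4, -0.0, -0.1]
gripper_width: 0.0242
gripper_force: 0.0
```

Call:
play_rows(rows=[{"slide": [0,0,0],"delta_rot": [0,0,0.982],"fingers": -0.45},{"slide": [0,0,0],"delta_rot": [0,0,0.982],"fingers": -0.45},{"slide": [0,0,0],"delta_rot": [0,0,0.982],"fingers": -0.45},{"slide": [0,0,0],"delta_rot": [0,0,0.982],"fingers": -0.45},{"slide": [0,0,0],"delta_rot": [0,0,0.982],"fingers": -0.45},{"slide": [0,0,0],"delta_rot": [0,0,0.982],"fingers": -0.45},{"slide": [0,0,0],"delta_rot": [0,0,0.982],"fingers": -0.45},{"slide": [0,0,0],"delta_rot": [0,0,0.982],"fingers": -0.45}])

```text
time_s: 27.52
tcp_pos: [0.5034, -0.1278, 0.0748]
eef_rot: [180.0, -0.0, 179.6]
contact_force: [-0.3, -0.4, -0.1]
gripper_width: 0.0241
gripper_force: 0.0
```

Call:
play_rows(rows=[{"slide": [0.17,0.23,0],"delta_rot": [0,0,0],"fingers": -0.45},{"slide": [0.17,0.23,0],"delta_rot": [0,0,0],"fingers": -0.45},{"slide": [0,0,0.22],"delta_rot": [0,0,0],"fingers": -0.45},{"slide": [0,0,0.22],"delta_rot": [0,0,0],"fingers": -0.45},{"slide": [0,0,0],"delta_rot": [0,0,0],"fingers": -0.45},{"slide": [-0.08,0,0],"delta_rot": [0,0,0],"fingers": -0.45},{"slide": [-0.08,0,0],"delta_rot": [0,0,0],"fingers": -0.45},{"slide": [-0.08,0,0],"delta_rot": [0,0,0],"fingers": -0.45}])

```text
time_s: 28.52
tcp_pos: [0.4904, -0.0578, 0.01]
eef_rot: [180.0, 0.1, 179.8]
contact_force: [-1.8, -0.4, 1.2]
gripper_width: 0.0242
gripper_force: 0.7
```

Call:
play_rows(rows=[{"slide": [-0.08,0,0],"delta_rot": [0,0,0],"fingers": -0.45},{"slide": [-0.08,0,0],"delta_rot": [0,0,0],"fingers": -0.45},{"slide": [-0.08,0,0],"delta_rot": [0,0,0],"fingers": -0.45},{"slide": [-0.08,0,0],"delta_rot": [0,0,0],"fingers": -0.45}])

```text
time_s: 29.02
tcp_pos: [0.5377, -0.0578, 0.0092]
eef_rot: [180.0, 0.0, 179.8]
contact_force: [-3.4, -0.0, 3.8]
gripper_width: 0.0242
gripper_force: 2.4
```

Call:
play_rows(rows=[{"slide": [-0.08,0,0],"delta_rot": [0,0,0],"fingers": -0.45},{"slide": [-0.08,0,0],"delta_rot": [0,0,0],"fingers": -0.45},{"slide": [-0.08,0,0],"delta_rot": [0,0,0],"fingers": -0.45},{"slide": [-0.08,0,0],"delta_rot": [0,0,0],"fingers": -0.45},{"slide": [-0.08,0,0],"delta_rot": [0,0,0],"fingers": -0.45},{"slide": [-0.08,0,0],"delta_rot": [0,0,0],"fingers": -0.45},{"slide": [-0.08,0,0],"delta_rot": [0,0,0],"fingers": -0.45},{"slide": [-0.08,0,0],"delta_rot": [0,0,0],"fingers": -0.45}])

```text
time_s: 30.02
tcp_pos: [0.6339, -0.058, 0.0092]
eef_rot: [180.0, 0.0, 179.9]
contact_force: [-3.1, 1.1, 2.9]
gripper_width: 0.0244
gripper_force: 2.7
```

Call:
play_rows(rows=[{"slide": [-0.08,0,0],"delta_rot": [0,0,0],"fingers": -0.45},{"slide": [0,0,0],"delta_rot": [0,0,0],"fingers": -0.45},{"slide": [0,0,0],"delta_rot": [0,0,0],"fingers": -0.45},{"slide": [0,0,-0.2],"delta_rot": [0,0,0],"fingers": -0.45},{"slide": [0.1,0,-0.3],"delta_rot": [0,0,0],"fingers": -0.45},{"slide": [0.3,0,-0.3],"delta_rot": [0,0,0],"fingers": -0.45},{"slide": [0.3,0,0],"delta_rot": [0,0,0],"fingers": -0.45},{"slide": [0.3,0,0],"delta_rot": [0,0,0],"fingers": -0.45}])

```text
time_s: 31.02
tcp_pos: [0.4942, -0.0577, 0.1289]
eef_rot: [180.0, 0.1, 179.8]
contact_force: [0.6, 0.3, -0.8]
gripper_width: 0.0242
gripper_force: 0.0
```

Run:
```python
from plant import r
import cv2,numpy as np
t=r.capture("scene");p=r.capture("top")
a=cv2.resize(t["image"][90:330,120:440],(400,300),interpolation=cv2.INTER_CUBIC)
b=cv2.resize(p["image"][80:320,110:430],(400,300),interpolation=cv2.INTER_CUBIC)
cv2.imwrite("pics/s7.png",np.hstack([a,b]))
```

```text
(no output)
```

View pics/s7.png

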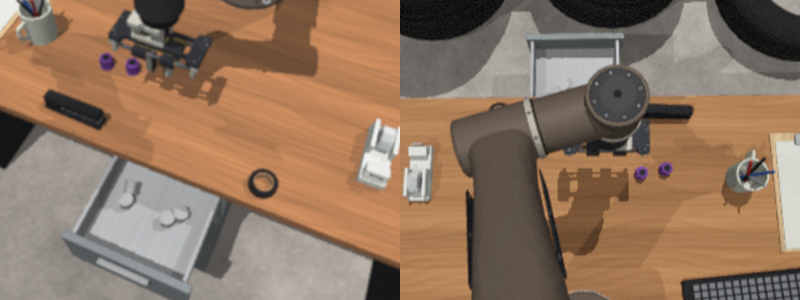

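In the scene half, three nuts are clear in the drawer at (125,201), (167,218) and (181,213), and what looks like the fourth is at (133,185). The desk top is empty except for the purple pair, and nothing else has moved. I'll check the fourth numerically.

Run:
```python
from plant import r
import cv2,numpy as np,pickle
from h import world
t=r.capture("scene")
for u,v in((125,201),(167,218),(181,213),(133,185)): print(np.round(world(t,120+u*.8,90+v*.8,-.11),3))
o=pickle.load(open("c0.pkl","rb"))["scene"]["image"]
d=cv2.absdiff(t["image"],o).max(2)[225:295,200:290]
n,l,s,c=cv2.connectedComponentsWithStats((d>30).astype(np.uint8))
for i in range(1,n):
    if s[i,4]>8: print(s[i],c[i]+[200,225])
```

```text
[ 0.714 -0.052 -0.11 ]
[ 0.712  0.056 -0.11 ]
[ 0.688  0.081 -0.11 ]
[ 0.669 -0.053 -0.11 ]
[ 16  11  17  22 100] [226.21 247.06]
[19 20  6  5 16] [221.625  247.0625]
[70 31  3  9 13] [270.84615385 260.07692308]
[60 33  9  6 37] [263.72972973 260.75675676]
[51 34  7  5 22] [254.         260.59090909]
[48 40 19  8 52] [257.26923077 268.51923077]
```

```bash
python3 -c "
from plant import r
print(r.close_job())"
```

```text
the job is handed in; nothing more can be done
None
```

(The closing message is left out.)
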